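Sort sealed lens canisters by weight: full to the rail, empty to the tray

TASK

Two sealed blue-capped canisters stand in the metal delivery tray; one or both of them hold a microscope lens, and only their weight tells which. Lift each just clear and feel its weight: set a full one down gently in the flared mouth of a free bay of the grey rail and slide it under the lips until it touches the blue back stop, and set an empty one gently upright in the green returns tray. Keep every canister upright and within 150 mm of the bench, press and bump nothing hard (stay under 20 N), and leave the red-capped canister and the other things where they are.

Things in the scene. Friction and masses are not known exactly. Their poses are not given: they have to be found in the camera images.
- can_a_mid (a point): Sealed canister A: grey drum, blue cap, like the other one; 100 mm tall. Rubber foot flange 64 mm across, 6 thick; body 50 across, 6 to 68 mm above the underside; grip cap 36 across, 68 to 100. This point: centre, 50 mm above the underside, 34 below the middle of the grip cap; z up its axis. Weight with a lens 3.2 to 4.3 N, empty 1.1 to 1.5 N. It starts in the delivery tray.
- can_b_mid (a point): Sealed canister B: grey drum, blue cap, like the other one; 100 mm tall. Rubber foot flange 64 mm across, 6 thick; body 50 across, 6 to 68 mm above the underside; grip cap 36 across, 68 to 100. This point: centre, 50 mm above the underside, 34 below the middle of the grip cap; z up its axis. Weight with a lens 3.2 to 4.3 N, empty 1.1 to 1.5 N. It starts in the delivery tray.
- source: Delivery tray, aluminium, fixed, 88 mm (x) by 190 mm (y), rim 12 mm high, floor 4 mm thick. Origin: centre of its underside. The two canisters stand side by side along its y axis, about 92 mm apart, their undersides 4 mm above the bench.
- rail: Grey storage rail 140 (x) by 210 (y) mm, fixed. Origin: centre of its underside; x runs along its two bays from mouth to back stop. Bays centred at y = +50 and -50 mm, floor 10 mm above the origin. Rigid blue stop across the end: face at x = +56, top 32 mm. From x = +22 to the stop, lips overhang the bays (underside 20, top 26 mm up): a canister enters only by sliding along +x under them.
- bay_left_home (a point): Point on the floor of the bay at y = +50 mm, under the axis of a canister fully home with its flange on the stop (rail x = +24, z = 10 mm); axes as the rail's. Slot between the lips 56 mm wide, bay below them 68. Guide walls 20 mm high, straight from x = +10 mm on, flaring to 88 mm wide at the mouth, x = -70. Set a canister down, clear of the lips, with its axis at x = -16 mm or nearer the mouth.
- bay_right_home (a point): The same point for the other bay, at y = -50 mm; the two bays are alike.
- returns: Returns tray for empties, green plastic, fixed, 120 mm (x) by 160 mm (y), rim 16 mm high, wall and floor 4 mm thick. Origin: centre of its underside. An empty canister may stand anywhere on its floor.
- spare_mid (a point): Bystander: a canister of the same shape with a red cap, standing on the bench; not to be sorted. Its point is its centre, 50 mm above its underside.
- amber: Bystander: amber glass bottle, 60 mm across, 120 mm tall; origin at the centre of its underside.
- beaker: Bystander: white beaker, 68 mm across, 85 mm tall; origin at the centre of its underside.
- dish: Bystander: closed glass dish, 90 mm across, 16 mm high; origin at the centre of its underside.
- marker: Bystander: black marker lying on the bench, 134 mm long, 14 mm across; origin at its underside, middle.
- slidebox: Bystander: blue slide box 90 x 80 x 30 mm; origin at the centre of its underside.
Not all that is in view belongs to the job. What is shaped like the part that bears can_b_mid but pink or turquoise is not meant.

How it is judged:
At the end, for the whole second after the job is handed in: Both stand upright (0.08 rad) and at rest: each with a lens on the floor of a rail bay within 3.5 mm of the back stop (pressing on the rail with over 2.3 N), an empty one on the floor of the returns tray (pressing on it with under 2.3 N) (((x of can_a_mid in the frame of rail between 0.0205 and 0.028 m and y of can_a_mid in the frame of rail between -0.058 and 0.058 m and z of can_a_mid in the frame of rail between 0.055 and 0.064 m and contact force between can_a and rail above 2.3 N) or (x of can_a_mid in the frame of returns between -0.05 and 0.05 m and y of can_a_mid in the frame of returns between -0.07 and 0.07 m and z of can_a_mid in the frame of returns between 0.05 and 0.058 m and contact force between can_a and returns between 0.3 and 2.3 N)) and angle between each of can_a_mid, can_b_mid's own z axis and vertical below 0.08 rad and linear speed of each of can_a, can_b below 0.02 m/s and ((x of can_b_mid in the frame of rail between 0.0205 and 0.028 m and y of can_b_mid in the frame of rail between -0.058 and 0.058 m and z of can_b_mid in the frame of rail between 0.055 and 0.064 m and contact force between can_b and rail above 2.3 N) or (x of can_b_mid in the frame of returns between -0.05 and 0.05 m and y of can_b_mid in the frame of returns between -0.07 and 0.07 m and z of can_b_mid in the frame of returns between 0.05 and 0.058 m and contact force between can_b and returns between 0.3 and 2.3 N))); the robot touches nothing.
It fails at once if a blue-capped canister is pressed or bumped against the rail or a tray with more than 20 N (contact force between any of can_a, can_b and rail above 20 N or contact force between any of can_a, can_b and returns above 20 N or contact force between any of can_a, can_b and source above 20 N).
It fails at once if a blue-capped canister is raised more than 150 mm over the bench (its centre above 200 mm) (height (world z) of any of can_a_mid, can_b_mid above 0.2 m).
It fails at once if a blue-capped canister is tipped by more than 0.35 rad (angle between any of can_a_mid, can_b_mid's own z axis and vertical above 0.35 rad).
It fails at once if the red-capped canister or another bystander is moved by more than 15 mm (distance of any of spare_mid, amber, beaker, dish, marker, slidebox from where it was at the start of the episode above 0.015 m).
It also fails if it takes over 64 s, if anything falls off the work surface, if the arm or the gripper's body presses on something with over 40 N, if the wrist force passes 120 N, or if a joint passes its speed limit or range.

ROBOT

A 6-joint arm with a two-finger parallel gripper is mounted at the origin on the work surface. World frame = base frame: x ahead of the robot, y to its left, z up, the work surface at z = 0. Lengths are in m, angles in rad, forces in N, time in s.
With the tool pointing down it reaches from about 0.35 to 0.775 m from the base axis. Payload 7.3 kg.
Tool frame: the origin (TCP) lies on the centre line of the jaws, within the pads' length; the fingertips stand 14 mm ahead of it and the grasp point (between the pads) lies 5 mm behind it; z points along the fingers, y is the direction in which the jaws open and shut (so a half turn about z gives the same grasp; the last joint's range is limited). The gripper opens to 92 mm and grips with 3 to 60 N. Pads are 19 mm wide; open, the fingers measure 130 mm over their backs; the gripper's body (75 mm by 190 mm) begins 47 mm behind the grasp point.
Start: joints at [1.049, 0.342, 1.524, -0, 1.275, -0.146], TCP at [0.193, 0.488, 0.241] pointing down, gripper open.
Joint ranges: [-2.53, 2.53], [-0.77, 2.02], [0.04, 2.7], [-1, 4.14], [0.28, 2.66], [-3.11, 3.11]. Speed limits (rad/s): [2.57, 2.57, 3.14, 3.14, 3.14, 3.14].

INTERFACE

Orientations are given as [roll, pitch, yaw] about the fixed x, y, z axes, in that order (R = Rz(yaw) Ry(pitch) Rx(roll)).
In Python, from cell import telemetry, cams, robot gives the robot as it stands.
- The arm moves only by the tool servo_tool, never from a script. Its argument "targets" is text: rows parted by semicolons, each of 4 numbers parted by spaces: the shift along the tool's x, y, z in mm, then the turn about the tool's z in rad. In form: x y z yaw; .... A call has 1 to 20 rows; each row shifts and turns the pose as measured when the row begins, along the tool's axes as they then stand; what a row does not reach is not made up. A row lasts 1/8 s, in which the tool goes at most 62.5 mm and 10.7 degrees, less where a joint would pass 70% of its speed; a pose out of reach is approached as far as the arm can. A call with a gripper value outside its range is refused whole. "hand" is the opening, from 0 (shut) to 1 (fully open), set as the call begins (left out, the last holds). The fingers move at their own pace and stop on an object; "squeeze" is the grip in N (left out, the last holds). Time passes only in rows, so rows that do not move let the fingers close. It gives the time, the measured TCP pose, the force and the opening at its end, in the units of the state.
- telemetry.observe(): the state, without advancing time (a new reading comes with each control period).
- cams.read_camera(name): name is "scene" or "side" or "wrist"; returns a dict with "color" (480x640x3 uint8, red, green, blue), "K" (3x3 intrinsics, pixels), "k1" (the pictures are not rectified: a ray, as slopes to the right and down, at radius r is drawn at 1 + k1 r^2 times it, then the intrinsics apply), "R" (3x3) and "t" (3): a world point X has camera coordinates R X + t. Camera axes: x right, y down, z forward; pixel columns grow to the right and rows downward; lengths in m; the calibration is good to about 2 mm. A picture is of the moment at which its call begins. There is no depth.
- robot.hand_in(): hands the job in, once; it reports no verdict.
Trained networks look in a picture, given as the dict that the camera call returned (one of the last four; its "shot" number tells which), for a name from the list of things; names that differ only in an ending like _2 or _b are one class to them, and where a whole thing is asked for, a point or a joint stands for the part that bears it (a point fixed in the world has none). Each returns a list of dicts, best first, with "score" (0 to 1); they miss things now and then, are a little off and sometimes report something else, mostly with a low value. They report only what shows in the picture. A call takes as long as a camera call. They do not tell look-alikes from the thing itself.
- cams.cut_out(picture, query): "region" (480x640 bool, what is visible of it) and "extent" ([centre column, centre row, width, height] in pixels, round what is visible of it).
The state is a dict: "time": time; "qpos": joint angles; "qvel": joint speeds; "joint_efforts": joint torques, N m; "tool_pos": TCP position; "tool_rot": TCP orientation; "contact_force": force on the tool from outside, world axes, zero at the start; "torque": the same for the moment, N m; "opening": finger opening in m.
Only numpy, scipy, OpenCV 4.12 (cv2) and the standard library are available. Lean on these libraries where they do the work, as an engineer would, in place of code of your own. Each camera call takes 0.05 s, during which the arm holds its last target.

## Working session

There is one attempt and no reset: what is moved stays moved. The work goes in short steps, Python scripts to look and compute and a tool call to move; the robot and the scene stay as the last step left them, time stands still between calls to the robot, and variables do not carry over. Pictures are saved under pics/ and viewed, and the job is handed in when it is done.

Besides the shell and the picture viewer there is one more tool, called after ">>>" by a JSON object that holds its "api" and its "payload". servo_tool: Moves the arm, as the interface text tells. Its arguments: {"type":"object","properties":{"targets":{"type":"string"},"hand":{"type":"number"},"squeeze":{"type":"number"}},"required":["targets"]}

```bash
ls; mkdir -p pics; cat > h.py <<'E'
import numpy as np, cv2
from cell import telemetry, cams, robot
def snap(n,tag):
    p=cams.read_camera(n); cv2.imwrite(f"pics/{tag}.png",p["color"][:,:,::-1]); return p
def proj(p,X):
    X=np.atleast_2d(np.asarray(X,float)); c=X@p["R"].T+p["t"]; s=c[:,:2]/c[:,2:]
    r2=(s**2).sum(1,keepdims=True); s=s*(1+p["k1"]*r2); return s@np.diag([p["K"][0,0],p["K"][1,1]])+p["K"][:2,2]
def ray(p,u,v):
    d=np.array([(u-p["K"][0,2])/p["K"][0,0],(v-p["K"][1,2])/p["K"][1,1]]); s=d.copy()
    for _ in range(30): s=d/(1+p["k1"]*(s@s))
    D=p["R"].T@np.array([s[0],s[1],1]); C=-p["R"].T@p["t"]; return C,D
def atz(p,u,v,z):
    C,D=ray(p,u,v); return C+D*(z-C[2])/D[2]
E
python3 - <<'E'
from h import *
s=telemetry.observe(); print({k:np.round(v,3) for k,v in s.items()})
for n in ["scene","side","wrist"]:
    p=snap(n,n+"0"); print(n,np.round(p["K"],1).tolist(),p["k1"],np.round(-p["R"].T@p["t"],3),np.round(p["R"][2],3))
    for q in ["can_a_mid","source","rail","returns","spare_mid","amber","beaker","dish","marker","slidebox"]:
        print(q,[(round(d["score"],2),np.round(d["extent"]).astype(int).tolist()) for d in cams.cut_out(p,q)])
E
```

```text
pics
{'time': np.float64(0.0), 'qpos': array([ 1.049,  0.343,  1.525,  0.   ,  1.275, -0.146]), 'qvel': array([ 0.   ,  0.   ,  0.001, -0.002, -0.002,  0.001]), 'joint_efforts': array([-2.0000e-03, -4.3124e+01, -2.4422e+01,  7.2000e-02,  5.6000e-02,
       -0.0000e+00]), 'tool_pos': array([0.192, 0.488, 0.24 ]), 'tool_rot': array([-3.14 , -0.   ,  2.766]), 'contact_force': array([-0.465,  0.251,  0.14 ]), 'torque': array([-0.021, -0.02 ,  0.005]), 'opening': np.float64(0.091)}
scene [[526.5, 0.0, 316.4], [0.0, 526.5, 234.4], [0.0, 0.0, 1.0]] -0.13563859083847227 [ 1.176 -0.314  0.862] [-0.574  0.319 -0.754]
can_a_mid [(0.94, [395, 164, 27, 49])]
source [(0.85, [377, 194, 82, 49]), (0.39, [172, 312, 122, 92])]
rail [(0.96, [170, 312, 119, 91])]
returns [(0.87, [326, 281, 98, 81]), (0.33, [379, 191, 83, 53])]
spare_mid [(0.98, [258, 212, 30, 51])]
amber [(0.83, [483, 199, 31, 52])]
beaker [(0.82, [463, 235, 36, 46])]
dish [(0.94, [314, 346, 53, 45])]
marker []
slidebox [(0.88, [221, 380, 68, 59])]
side [[554.9, 0.0, 322.6], [0.0, 554.9, 241.7], [0.0, 0.0, 1.0]] -0.09786086657290517 [ 0.161 -0.697  0.747] [ 0.386  0.669 -0.635]
can_a_mid [(0.9, [217, 193, 29, 46])]
source [(0.72, [235, 224, 82, 55]), (0.7, [275, 297, 36, 62]), (0.44, [417, 385, 132, 133])]
rail [(0.61, [417, 387, 129, 137])]
returns [(0.87, [358, 259, 98, 68])]
spare_mid [(0.83, [276, 296, 36, 62])]
amber [(0.73, [246, 214, 27, 50]), (0.61, [276, 148, 23, 52])]
beaker [(0.88, [315, 169, 30, 43])]
dish [(0.69, [431, 266, 42, 30])]
marker [(0.76, [403, 236, 30, 33]), (0.35, [274, 298, 31, 62]), (0.34, [428, 266, 42, 36])]
slidebox [(0.59, [484, 324, 59, 55])]
wrist [[366.5, 0.0, 320.6], [0.0, 366.5, 245.4], [0.0, 0.0, 1.0]] 0.016669644592124888 [0.116 0.519 0.385] [ 0.283 -0.11  -0.953]
can_a_mid []
source [(0.66, [264, 420, 48, 18])]
rail []
returns []
spare_mid []
amber []
beaker []
dish []
marker []
slidebox []
```

View pics/scene0.png

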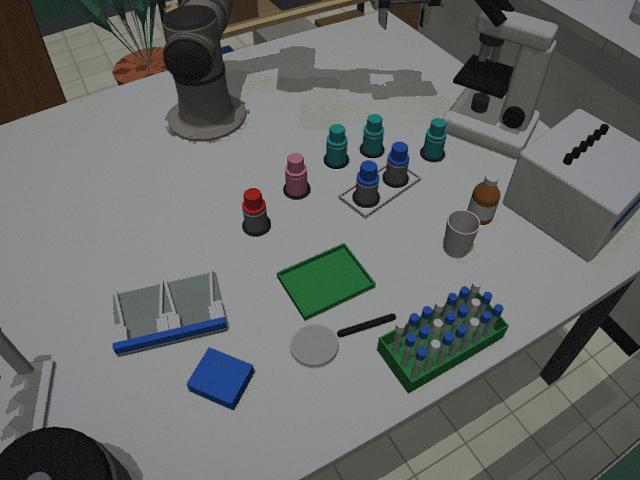

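View pics/side0.png

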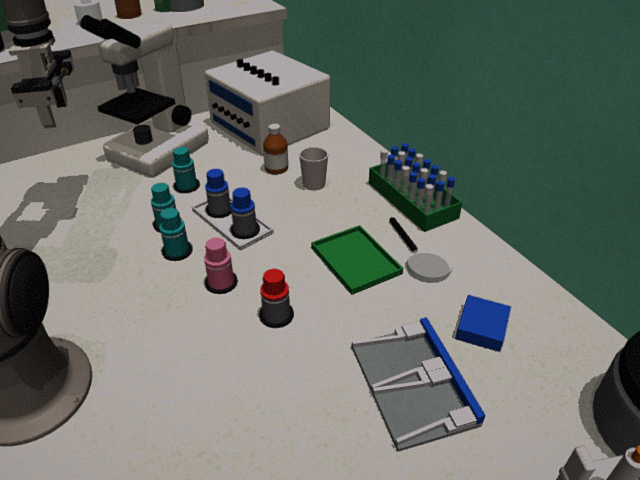

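View pics/wrist0.png

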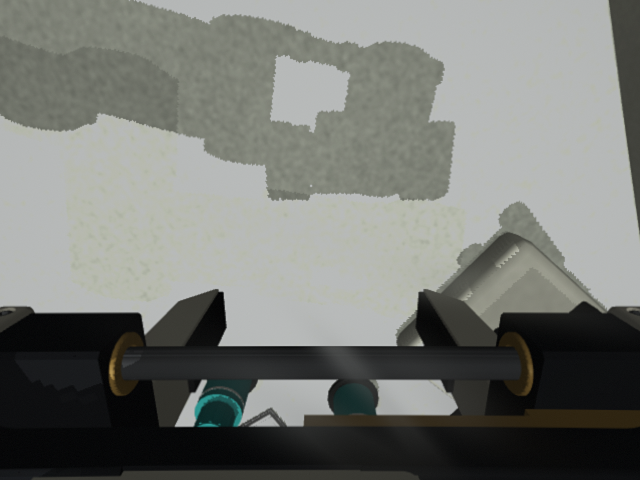

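The pictures show both cans in the delivery tray, at scene (368,184) and (398,164). Cans with pink or turquoise caps are decoys: pink at scene (296,175), turquoise at (337,145), (373,135) and (435,139). The red spare is at (256,211). I'll enlarge the candidates and the fixtures.

```bash
python3 - <<'E'
import cv2,numpy as np
s=cv2.imread("pics/scene0.png");d=cv2.imread("pics/side0.png")
def crop(im,x,y,w,h,k): return cv2.resize(im[y:y+h,x:x+w],None,fx=k,fy=k,interpolation=cv2.INTER_CUBIC)
a=crop(s,330,130,100,90,4);b=crop(d,185,160,100,90,4)
cv2.imwrite("pics/cans.png",np.hstack([a,b]))
cv2.imwrite("pics/rails.png",crop(s,105,262,130,98,6))
cv2.imwrite("pics/raild.png",crop(d,345,310,145,140,4))
E
```

```text
(no output)
```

View pics/cans.png

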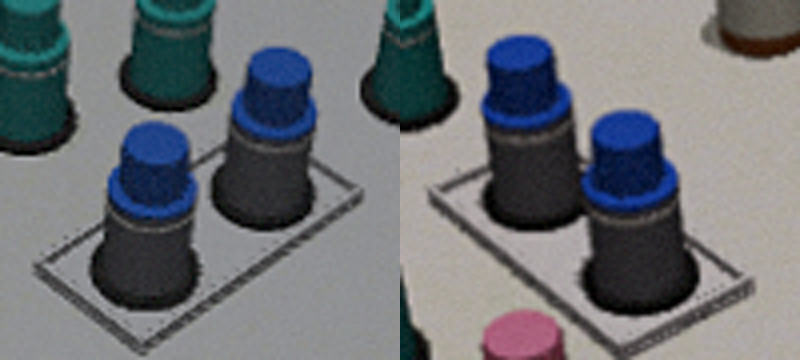

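View pics/rails.png

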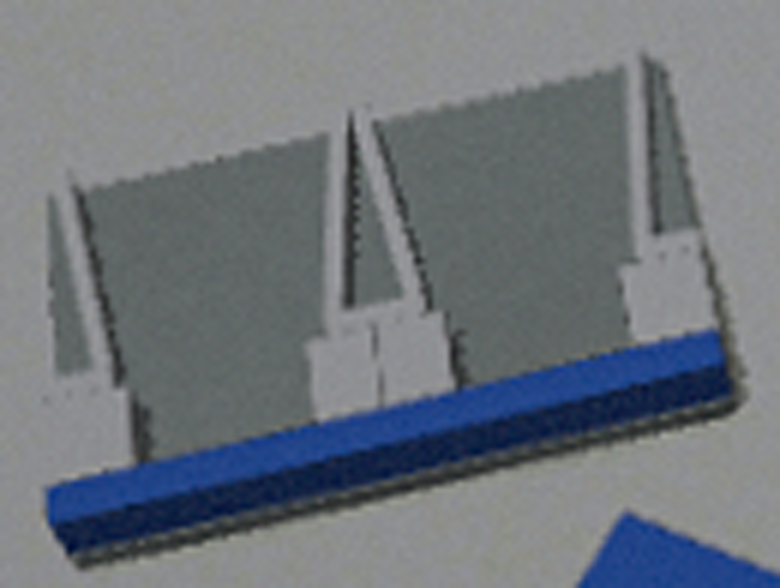

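View pics/raild.png

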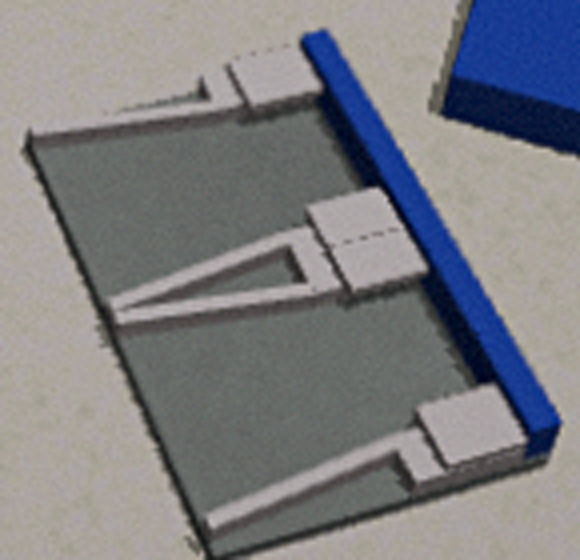

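```bash
cat >> h.py <<'E'
from scipy.optimize import minimize, least_squares
def disc(x,y,z,r,n=40):
    a=np.linspace(0,2*np.pi,n,endpoint=False); return np.c_[x+r*np.cos(a),y+r*np.sin(a),np.full(n,z)]
S=8
def fillhull(im,p,P):
    q=proj(p,P); h=cv2.convexHull(q.astype(np.float32))[:,0]
    cv2.fillConvexPoly(im,np.round((h+0.5)*S*16-8).astype(np.int32) if False else np.round(h*16).astype(np.int32),1.0,lineType=cv2.LINE_AA,shift=4)
def canmask(p,x,y,zb,hc):
    im=np.zeros((480,640),np.uint8)
    for (z0,z1,r) in [(hc,68,25),(68,100,18)]:
        q=proj(p,np.r_[disc(x,y,zb+z0/1e3,r/1e3),disc(x,y,zb+z1/1e3,r/1e3)])
        h=cv2.convexHull(q.astype(np.float32))[:,0]
        t=np.zeros((480,640),np.uint8); cv2.fillConvexPoly(t,np.round(h*16).astype(np.int32),255,lineType=cv2.LINE_AA,shift=4); im=np.maximum(im,t)
    return im/255.
def huemask(p,lo,hi,box,smin=90):
    h=cv2.cvtColor(p["color"],cv2.COLOR_RGB2HSV); m=((h[...,0]>=lo)&(h[...,0]<=hi)&(h[...,1]>smin)&(h[...,2]>40))
    o=np.zeros_like(m); x,y,w,hh=box; o[y:y+hh,x:x+w]=m[y:y+hh,x:x+w]; return cv2.medianBlur(o.astype(np.uint8),3).astype(float)
def fitcan(pm,zb,x0,fixhc=None):
    f=lambda v: sum(np.abs(canmask(p,v[0]/1e3,v[1]/1e3,zb,v[2] if fixhc is None else fixhc)-m).sum() for p,m in pm)
    s=[*x0,60.] if fixhc is None else list(x0)
    sim=np.array([s]+[[s[j]+(6 if i==j else 0) for j in range(len(s))] for i in range(len(s))])
    r=minimize(f,s,method="Nelder-Mead",options=dict(initial_simplex=sim,xatol=.05,fatol=.5)); return r.x,r.fun
E
python3 - <<'E'
from h import *
sc=cams.read_camera("scene"); sd=cams.read_camera("side")
ok=lambda c,x,y,k:((c[0]+.5)/k-.5+x,(c[1]+.5)/k-.5+y)
boxes={"A":((355,158,28,38),(230,184,28,40)),"B":((384,138,30,38),(202,166,28,36))}
for n,(b1,b2) in boxes.items():
    m1=huemask(sc,105,130,b1);m2=huemask(sd,105,130,b2); c=np.argwhere(m1).mean(0)
    x0=atz(sc,c[1],c[0],.085)[:2]*1e3
    print(n,m1.sum(),m2.sum(),np.round(x0),*[np.round(np.r_[fitcan(pm,.004,x0)],1) for pm in ([(sc,m1),(sd,m2)],)], [np.round(np.r_[fitcan(pm,.004,x0,60)],1) for pm in ([(sc,m1)],[(sd,m2)])])
# rail
s=lambda u,v:ok((u,v),105,262,6); d=lambda u,v:ok((u,v),345,310,4)
obs=[(sc,s(47,488),(56,-105,32)),(sc,s(717,330),(56,105,32)),(sc,s(730,365),(70,105,32)),(sc,s(58,525),(70,-105,32)),
(sd,d(303,38),(56,105,32)),(sd,d(325,30),(70,105,32)),(sd,d(560,425),(70,-105,32)),(sd,d(530,432),(56,-105,32)),(sd,d(28,140),(-70,105,10)),(sd,d(203,550),(-70,-105,10)),(sc,s(50,192),(-70,-105,10)),(sc,s(648,55),(-70,105,10))]
def fit(obs,v0):
    def res(v):
        R=np.array([[np.cos(v[2]),-np.sin(v[2]),0],[np.sin(v[2]),np.cos(v[2]),0],[0,0,1]])
        return np.concatenate([proj(p,R@np.array(P)/1e3+[v[0],v[1],0])[0]-uv for p,uv,P in obs])
    r=least_squares(res,v0,loss="soft_l1"); return r.x,res(r.x).reshape(-1,2)
c=atz(sc,170,312,.01)
for nm,oo in (("both",obs),("sc",[o for o in obs if o[0] is sc]),("sd",[o for o in obs if o[0] is sd])):
    v,r=fit(oo,[c[0],c[1],-.3]); print(nm,np.round(v,4)); 
    if nm=="both":print(np.round(r,1).tolist())
m=huemask(sc,50,75,(270,235,110,90)); c=[x for x in cv2.findContours(m.astype(np.uint8),0,1)[0]]; c=max(c,key=cv2.contourArea); R=cv2.approxPolyDP(c,6,True)[:,0]
print("returns",[np.round(atz(sc,u,v,.016),3)[:2].tolist() for u,v in R])
m=huemask(sd,50,75,(300,215,110,85)); c=max(cv2.findContours(m.astype(np.uint8),0,1)[0],key=cv2.contourArea); R=cv2.approxPolyDP(c,6,True)[:,0]
print("returns",[np.round(atz(sd,u,v,.016),3)[:2].tolist() for u,v in R])
for nm,u,v,z in [("red",252,194,.1),("pink",296,158,.1),("t1",337,129,.1),("t2",374,119,.1),("t3",438,123,.1),("amber",490,181,.12),("beaker",463,218,.085),("dish",314,344,.016)]: print(nm,np.round(atz(sc,u,v,z),3))
# tray corners scene crop
t=lambda u,v:ok((u,v),330,130,4)
for q in [(38,265),(145,352),(362,195),(222,148)]: print("tray",np.round(atz(sc,*t(*q),.012),3))
t=lambda u,v:ok((u-400,v),185,160,4)
for q in [(432,193),(620,352),(753,285)]: print("trayD",np.round(atz(sd,*t(*q),.012),3))
print(telemetry.observe()["time"])
E
```

```text
A 431.0 462.0 [487. 199.] [484.2 200.3  68.1  86.8] [array([479.9, 203.6,  91.8]), array([486.3, 207.6, 110.5])]
B 385.0 411.0 [466. 296.] [464.6 296.9  68.1  91.8] [array([460. , 301.7,  99.7]), array([467.1, 306.3, 107.4])]
both [ 0.5582 -0.2993 -0.2311]
[[-0.4, -0.4], [0.6, -0.2], [-0.3, 0.2], [-1.9, -0.0], [-1.3, -0.8], [0.5, -0.5], [0.2, -0.2], [-0.6, 0.5], [-1.4, -2.1], [1.1, 1.7], [-0.2, 0.8], [3.0, 0.6]]
sc [ 0.5579 -0.2991 -0.2252]
sd [ 0.5587 -0.2993 -0.238 ]
returns [[0.586, 0.083], [0.582, -0.073], [0.706, -0.078], [0.706, 0.076]]
returns [[0.699, 0.08], [0.583, 0.079], [0.576, -0.084], [0.7, -0.075]]
red [ 0.435 -0.053  0.1  ]
pink [0.38  0.078 0.1  ]
t1 [0.336 0.21  0.1  ]
t2 [0.346 0.307 0.1  ]
t3 [0.434 0.433 0.1  ]
amber [0.663 0.386 0.12 ]
beaker [0.694 0.295 0.085]
dish [ 0.76  -0.089  0.016]
tray [0.454 0.148 0.012]
tray [0.541 0.164 0.012]
tray [0.498 0.345 0.012]
tray [0.423 0.296 0.012]
trayD [0.411 0.326 0.012]
trayD [0.449 0.144 0.012]
trayD [0.533 0.16  0.012]
1.75
```

```bash
python3 - <<'E'
from h import *
sc=cams.read_camera("scene"); sd=cams.read_camera("side")
boxes={"A":((355,158,28,38),(230,184,28,40)),"B":((384,138,30,38),(202,166,28,36))}
ov={}
for n,(b1,b2) in boxes.items():
    m1=huemask(sc,105,130,b1,60);m2=huemask(sd,105,130,b2,60)
    x0=(485,202) if n=="A" else (464,297)
    for hc in (62,65,68):
        print(n,hc,[np.round(np.r_[fitcan(pm,.004,x0,hc)],1) for pm in ([(sc,m1),(sd,m2)],[(sc,m1)],[(sd,m2)])])
    for p,m,k in((sc,m1,"s"),(sd,m2,"d")):
        im=ov.setdefault(k,p["color"][:,:,::-1].copy())
        ov[k+"m"]=ov.get(k+"m",0)+m
V=[]
for k,x,y in(("s",340,130),("d",190,155)):
    V.append(np.vstack([cv2.resize(a[y:y+75,x:x+80],None,fx=5,fy=4,interpolation=0) for a in (ov[k],np.dstack([(ov[k+"m"]*255).astype(np.uint8)]*3))]))
cv2.imwrite("pics/masks.png",np.hstack(V))
E
```

```text
A 62 [array([483.8, 201.9, 161.3]), array([480.6, 203.3,  68.7]), array([485.8, 205.8,  80.1])]
A 65 [array([484. , 201.6, 109.2]), array([483.1, 201.7,  47.3]), array([484.9, 202.4,  56.9])]
A 68 [array([484.3, 200.3,  76.3]), array([484.5, 200.3,  33.7]), array([484.1, 199.6,  41.4])]
B 62 [array([463.2, 298.5, 159.5]), array([461.6, 300.1,  73.7]), array([465.2, 300.7,  80.8])]
B 65 [array([464. , 297.7, 110. ]), array([463.6, 298.2,  53.3]), array([464.8, 298.9,  54.9])]
B 68 [array([464.8, 297. ,  76.6]), array([465.1, 297.5,  36.9]), array([463.7, 296.2,  34.9])]
```

View pics/masks.png

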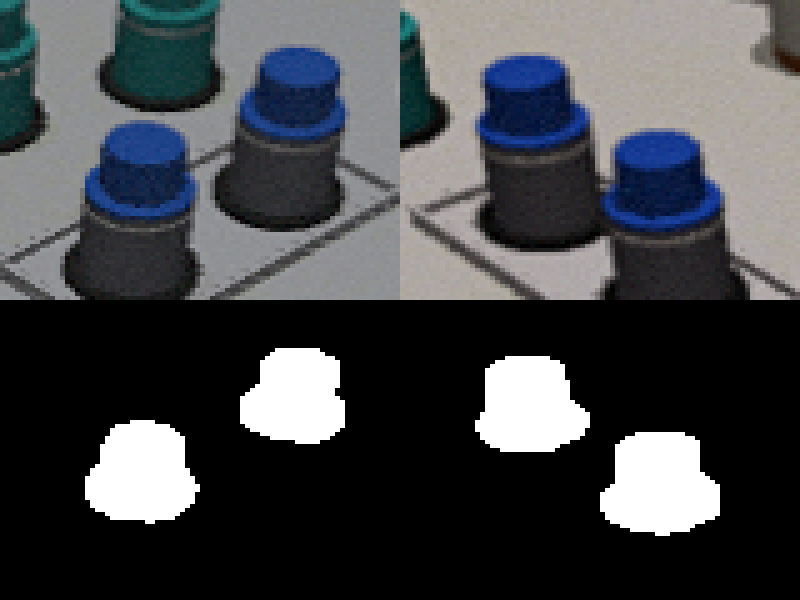

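```bash
cat >> h.py <<'E'
def delta(tx,ty,tz,yaw=1.34):
    s=telemetry.observe(); p=s["tool_pos"]; q=s["tool_rot"][2]; D=np.array([tx,ty,tz])-p
    print("t",round(float(s["time"]),2),"pos",np.round(p*1e3,1),"rot",np.round(s["tool_rot"],3),"F",np.round(s["contact_force"],2),"open",round(float(s["opening"])*1e3,1))
    print("tool xyz mm",np.round([D[0]*np.cos(q)+D[1]*np.sin(q),D[0]*np.sin(q)-D[1]*np.cos(q),-D[2]],4)*1e3,"turn",round(float((q-yaw+np.pi)%(2*np.pi)-np.pi),3))
E
python3 -c "
from h import *
delta(.4843,.2003,.175)
p=cams.read_camera('scene');print(atz(p,490,130,0),atz(p,500,15,.25))"
```

```text
t 1.85 pos [192.7 488.4 240.7] rot [3.142 0.    2.766] F [ 0.15 -0.62 -0.19] open 91.9
tool xyz mm [-377.  -160.9   65.7] turn 1.426
[0.42786831 0.63712615 0.        ] [0.29101839 0.72564455 0.25      ]
```

>>> {"api": "servo_tool", "payload": {"targets": "-42 -18 0 0; -42 -18 0 0; -42 -18 0 0; -42 -18 5 0; -42 -18 10 0; -42 -18 10 0; -42 -18 10 0; -42 -18 10 0; -41 -17 10 0; 0 0 5 0.178; 0 0 5 0.178; 0 0 0 0.178; 0 0 0 0.178; 0 0 0 0.178; 0 0 0 0.178; 0 0 0 0.178; 0 0 0 0.178", "hand": 0.75, "squeeze": 25}}

```text
time: 4.03
tool_pos: [0.4955, 0.1914, 0.1738]
tool_rot: [3.139, -0.004, 1.296]
contact_force: [0.1, -1.1, 0.1]
opening: 0.0692
```

```bash
python3 -c "
from h import *
delta(.4843,.2003,.091)"
```

```text
t 4.03 pos [495.5 191.4 173.8] rot [ 3.139 -0.004  1.296] F [ 0.07 -1.09  0.1 ] open 69.2
tool xyz mm [  5.5 -13.2  82.8] turn -0.044
```

>>> {"api": "servo_tool", "payload": {"targets": "5 -12 15 -0.04; 0 0 0 0; 0 0 0 0"}}

```text
time: 4.4
tool_pos: [0.4861, 0.1995, 0.1593]
tool_rot: [3.138, -0.004, 1.334]
contact_force: [0.6, 0.2, -0.4]
opening: 0.0688
```

```bash
python3 -c "
from h import *
delta(.4843,.2003,.091)
p=snap('wrist','w1')
for n,x,y in(('A',.4843,.2003),('B',.4648,.2969)): print(n,np.round(proj(p,[[x,y,.104],[x,y,.01]])))"
```

```text
t 4.4 pos [486.1 199.5 159.3] rot [ 3.138 -0.004  1.334] F [ 0.61  0.2  -0.45] open 68.8
tool xyz mm [ 0.4 -2.  68.3] turn -0.006
A [[316. 277.]
 [317. 234.]]
B [[234. 115.]
 [262. 120.]]
```

View pics/w1.png

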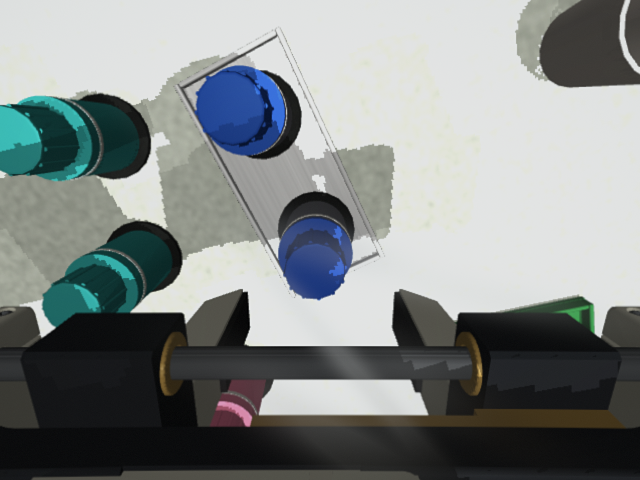

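>>> {"api": "servo_tool", "payload": {"targets": "1.5 -2 20 0; 0 0 20 0; 0 0 15 0; 0 0 8 0; 0 0 4 0; 0 0 0 0"}}

```text
time: 5.2
tool_pos: [0.4881, 0.2013, 0.0928]
tool_rot: [3.132, -0.007, 1.332]
contact_force: [-0.4, 0.9, 0.1]
opening: 0.0691
```

```bash
python3 -c "
from h import *
delta(.4843,.2015,.091)
p=snap('wrist','w2')"
```

```text
t 5.2 pos [488.1 201.3  92.8] rot [ 3.132 -0.007  1.332] F [-0.37  0.93  0.11] open 69.1
tool xyz mm [-0.7 -3.8  1.8] turn -0.008
```

View pics/w2.png

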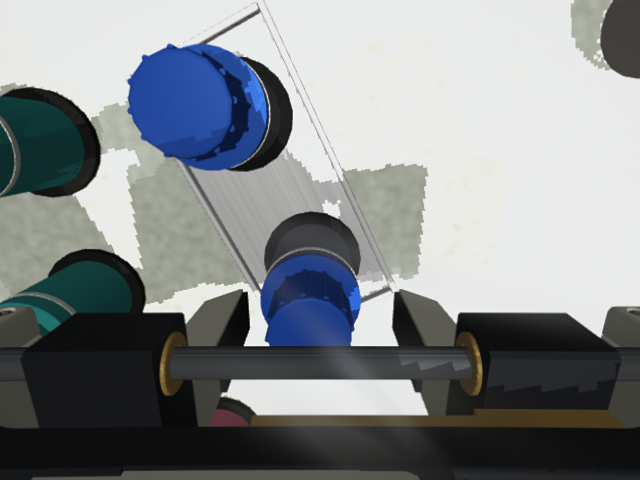

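>>> {"api": "servo_tool", "payload": {"targets": "-0.5 -4 1.5 0; 0 0 0 0"}}

```text
time: 5.5
tool_pos: [0.4844, 0.202, 0.0921]
tool_rot: [3.131, -0.008, 1.332]
contact_force: [0.2, -0.4, 1.0]
opening: 0.069
```

>>> {"api": "servo_tool", "payload": {"targets": "0 0 0 0; 0 0 0 0; 0 0 0 0; 0 0 0 0; 0 0 0 0", "hand": 0.2}}

```text
time: 6.12
tool_pos: [0.4843, 0.2021, 0.0925]
tool_rot: [3.13, -0.008, 1.332]
contact_force: [0.4, 0.4, 0.3]
opening: 0.0354
```

```bash
python3 -c "
from h import *
delta(.4843,.2015,.091)"
```

```text
t 6.12 pos [484.3 202.1  92.5] rot [ 3.13  -0.008  1.332] F [0.41 0.36 0.26] open 35.4
tool xyz mm [-0.6  0.1  1.5] turn -0.008
```

>>> {"api": "servo_tool", "payload": {"targets": "0 0 -4 0; 0 0 -8 0; 0 0 -10 0; 0 0 0 0; 0 0 0 0; 0 0 0 0; 0 0 0 0"}}

```text
time: 7.0
tool_pos: [0.4832, 0.2017, 0.1151]
tool_rot: [3.132, -0.007, 1.332]
contact_force: [-1.1, 0.5, -3.6]
opening: 0.0355
```

>>> {"api": "servo_tool", "payload": {"targets": "0 0 0 0"}}

```text
time: 7.12
tool_pos: [0.4831, 0.2017, 0.1149]
tool_rot: [3.133, -0.007, 1.332]
contact_force: [-0.2, -0.8, -4.1]
opening: 0.0354
```

>>> {"api": "servo_tool", "payload": {"targets": "0 0 0 0"}}

```text
time: 7.25
tool_pos: [0.4831, 0.2017, 0.1148]
tool_rot: [3.133, -0.007, 1.332]
contact_force: [-0.5, -0.7, -3.8]
opening: 0.0357
```

```bash
python3 -c "
from h import *
delta(.55,-.246,.16)
p=snap('side','s3');p=snap('wrist','w3')
for i in range(6):
  cams.read_camera('wrist'); print(np.round(telemetry.observe()['contact_force'],2))
"
```

```text
t 7.25 pos [483.1 201.7 114.8] rot [ 3.133 -0.007  1.332] F [-0.48 -0.75 -3.83] open 35.7
tool xyz mm [-419.2  170.8  -45.2] turn -0.008
[-0.44  1.16 -3.3 ]
[ 0.32  0.32 -3.29]
[ 0.78 -0.29 -4.31]
[-0.34 -0.52 -3.57]
[-0.14  0.   -3.94]
[-0.67  0.21 -2.71]
```

View pics/s3.png

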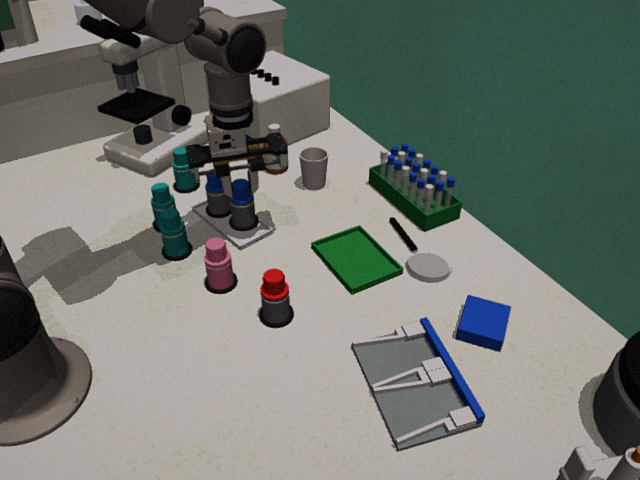

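A weighs about 3.6 N, so it holds a lens. It goes to the right (far) bay, by way of x≈0.56 to stay clear of the red can.

>>> {"api": "servo_tool", "payload": {"targets": "0 0 -15 0; -10 6 -20 0; -27 16 -10 0; -27 16 0 0; -27 16 0 0; -27 16 0 0; -27 16 0 0; -27 16 0 0; -27 16 0 0; -27 14 0 0; -34 4 0 0; -34 4 0 0; -34 4 0 0; -34 4 0 0; -34 4 0 0; -30 4 0 0; -25 4 0 0; -15 0 0 0; 0 0 0 0; 0 0 0 0"}}

```text
time: 10.15
tool_pos: [0.5338, -0.3043, 0.1808]
tool_rot: [3.112, -0.008, 1.335]
contact_force: [-0.2, 0.1, -3.4]
opening: 0.0356
```

```bash
python3 -c "
from h import *
delta(.527,-.343,.16)
p=snap('wrist','w4'); p=snap('side','s4');p=snap('scene','c4')"
```

```text
t 10.15 pos [ 533.8 -304.3  180.8] rot [ 3.112 -0.008  1.335] F [-0.24  0.11 -3.39] open 35.6
tool xyz mm [-39.2   2.4  20.8] turn -0.005
```

View pics/w4.png

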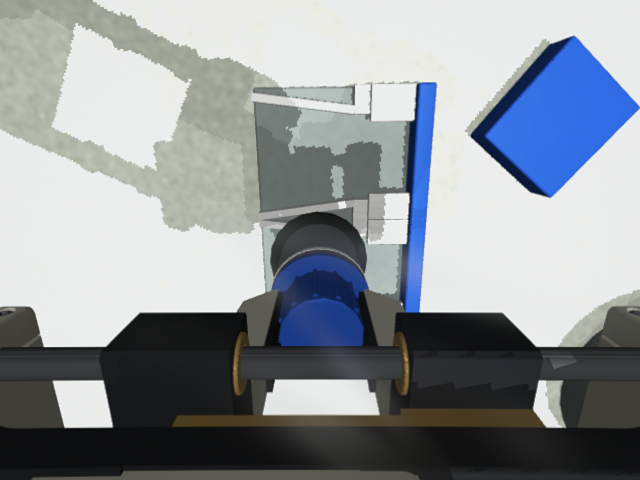

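```bash
cat >> h.py <<'E'
RAIL=[.5582,-.2993,-.2311]
def rail2w(P,v=RAIL):
    R=np.array([[np.cos(v[2]),-np.sin(v[2]),0],[np.sin(v[2]),np.cos(v[2]),0],[0,0,1]]); return np.atleast_2d(P)/1e3@R.T+[v[0],v[1],0]
def w2rail(x,y,v=RAIL):
    d=np.array([x-v[0],y-v[1]])*1e3; c,s=np.cos(v[2]),np.sin(v[2]); return np.round([c*d[0]+s*d[1],-s*d[0]+c*d[1]],1)
def drawrail(p,v=RAIL):
    im=cv2.resize(p["color"][:,:,::-1],None,fx=4,fy=4,interpolation=cv2.INTER_CUBIC)
    L=[[(56,-105,32),(56,105,32),(70,105,32),(70,-105,32),(56,-105,32)],[(56,105,26),(22,105,26)],[(-70,-105,10),(-70,105,10),(70,105,10)]]
    for b in(50,-50):
        for sg in(1,-1): L+=[[(-70,b+sg*44,20),(10,b+sg*34,20)],[(22,b+sg*28,26),(56,b+sg*28,26)],[(22,b+sg*28,26),(22,b+sg*34,26)]]
    for l in L:
        q=proj(p,rail2w(l,v)); cv2.polylines(im,[np.round((q+.5)*4-.5).astype(np.int32)],False,(0,0,255),1,cv2.LINE_AA)
    return im
E
python3 - <<'E'
from h import *
w=cams.read_camera("wrist");a=drawrail(w); cv2.imwrite("pics/ov_w.png",a[240:1320,880:1880][:600*2:1,:][:1080:2,::1][:, :][:540,:][:, ::2] if False else cv2.resize(a[280:1280,960:1800],None,fx=.6,fy=.6,interpolation=cv2.INTER_AREA))
a=drawrail(cams.read_camera("side")); cv2.imwrite("pics/ov_d.png",a[1240:1800,1360:1960])
a=drawrail(cams.read_camera("scene")); cv2.imwrite("pics/ov_s.png",a[1040:1440,400:960])
E
```

```text
(no output)
```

View pics/ov_w.png

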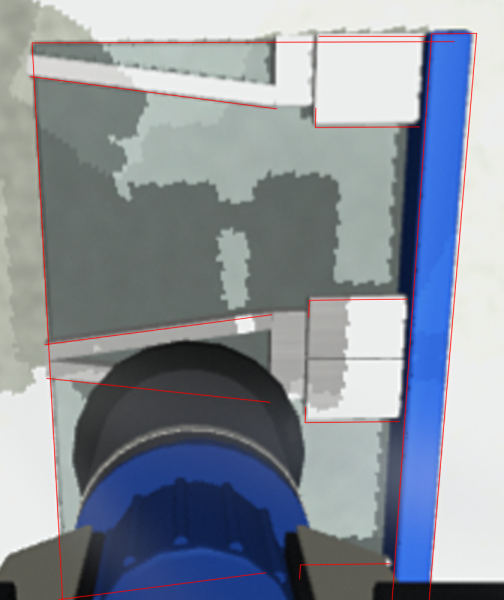

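View pics/ov_d.png

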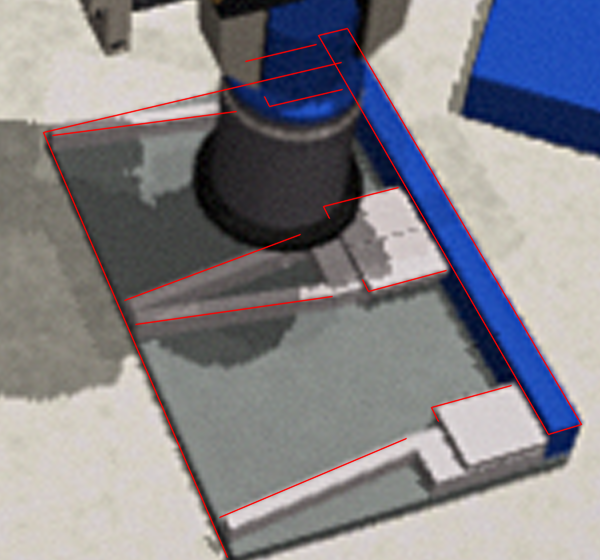

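View pics/ov_s.png

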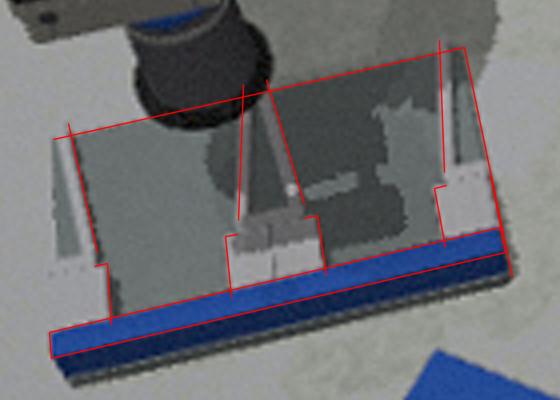

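```bash
cat >> h.py <<'E'
from scipy.spatial.transform import Rotation as Ro
def drawcan(p,dx=0,up=88.5,dy=0,k=4):
    s=telemetry.observe(); R=Ro.from_euler("xyz",s["tool_rot"]).as_matrix()
    im=cv2.resize(p["color"][:,:,::-1],None,fx=k,fy=k,interpolation=cv2.INTER_CUBIC)
    for z,r in((0,32),(6,32),(68,25),(68,18),(100,18)):
        a=np.linspace(0,2*np.pi,60); P=np.c_[dx+r*np.cos(a),dy+r*np.sin(a),np.full(60,up-z)]/1e3@R.T+s["tool_pos"]
        cv2.polylines(im,[np.round((proj(p,P)+.5)*k-.5).astype(np.int32)],True,(0,0,255) if r!=25 else (0,255,255),1,cv2.LINE_AA)
    return im
E
python3 - <<'E'
from h import *
w=cams.read_camera("wrist")
cv2.imwrite("pics/ovc.png",np.hstack([drawcan(w,dx)[800:1400,1060:1480][::1,:390] for dx in (0,-3)]))
E
```

```text
(no output)
```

View pics/ovc.png

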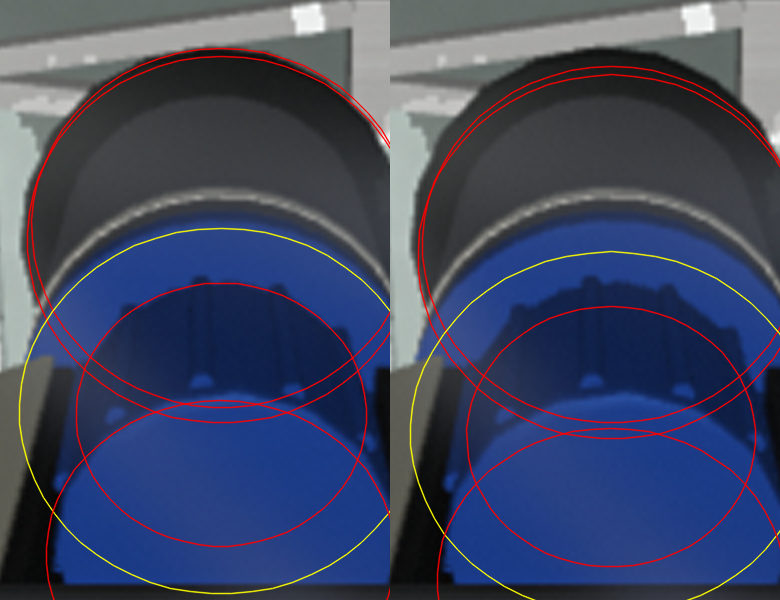

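>>> {"api": "servo_tool", "payload": {"targets": "-12 0 5 0; -12 0 8 0; -9 0 8 0; -4 0 0 0; 0 0 0 0"}}

```text
time: 11.12
tool_pos: [0.5248, -0.3438, 0.1568]
tool_rot: [3.114, -0.008, 1.335]
contact_force: [-0.6, 0.3, -3.2]
opening: 0.0355
```

```bash
cat >> h.py <<'E'
def foot(up=88.5,v=RAIL):
    s=telemetry.observe(); R=Ro.from_euler("xyz",s["tool_rot"]).as_matrix(); f=s["tool_pos"]+R[:,2]*up/1e3
    print("foot rail",w2rail(f[0],f[1],v),"z",round(f[2]*1e3,1),"tilt in rail x,y",np.round(w2rail(v[0]-R[0,2],v[1]-R[1,2])/1e3,4))
E
python3 -c "
from h import *
delta(.5245,-.3424,.12); foot()"
```

```text
t 11.12 pos [ 524.8 -343.8  156.8] rot [ 3.114 -0.008  1.335] F [-0.58  0.26 -3.24] open 35.5
tool xyz mm [ 1.3 -0.6 36.8] turn -0.005
foot rail [-19.9 -50.3] z 68.3 tilt in rail x,y [-0.028  -0.0076]
```

>>> {"api": "servo_tool", "payload": {"targets": "0 0 15 0; 0 0 15 0; 0 0 10 0; 0 0 6 0; 0 0 3 0; 0 0 0 0; 0 0 0 0"}}

```text
time: 12.0
tool_pos: [0.5267, -0.3428, 0.1043]
tool_rot: [3.114, -0.008, 1.336]
contact_force: [-0.2, -0.4, -3.3]
opening: 0.0358
```

```bash
python3 -c "
from h import *
delta(.5245,-.3424,.10); foot()"
```

```text
t 12.0 pos [ 526.7 -342.8  104.3] rot [ 3.114 -0.008  1.336] F [-0.2  -0.4  -3.29] open 35.8
tool xyz mm [-0.2 -2.2  4.3] turn -0.004
foot rail [-18.2 -48.8] z 15.8 tilt in rail x,y [-0.0279 -0.008 ]
```

>>> {"api": "servo_tool", "payload": {"targets": "-1 -2.5 2 0; 0 0 1 0; 0 0 0 0"}}

```text
time: 12.38
tool_pos: [0.5242, -0.3435, 0.1018]
tool_rot: [3.112, -0.007, 1.336]
contact_force: [-0.1, 0.5, -2.9]
opening: 0.0356
```

>>> {"api": "servo_tool", "payload": {"targets": "0 0 1 0; 0 0 0 0"}}

```text
time: 12.62
tool_pos: [0.5243, -0.3435, 0.1009]
tool_rot: [3.112, -0.007, 1.336]
contact_force: [-0.1, 0.6, -4.1]
opening: 0.0356
```

>>> {"api": "servo_tool", "payload": {"targets": "0 0 0.7 0; 0 0 0 0"}}

```text
time: 12.88
tool_pos: [0.5243, -0.3436, 0.1001]
tool_rot: [3.112, -0.007, 1.336]
contact_force: [-0.2, 0.1, -3.1]
opening: 0.0356
```

Foot z≈11.6, lowest edge ≈10.6. Continue in small steps.

>>> {"api": "servo_tool", "payload": {"targets": "0 0 0.8 0; 0 0 0 0"}}

```text
time: 13.12
tool_pos: [0.5243, -0.3435, 0.0993]
tool_rot: [3.112, -0.007, 1.336]
contact_force: [-0.0, -0.2, -2.8]
opening: 0.0355
```

>>> {"api": "servo_tool", "payload": {"targets": "0 0 0.8 0; 0 0 0 0"}}

```text
time: 13.38
tool_pos: [0.5245, -0.3436, 0.0986]
tool_rot: [3.112, -0.007, 1.336]
contact_force: [-1.1, -0.2, -2.8]
opening: 0.0354
```

```bash
python3 -c "
from h import *
delta(.5245,-.3424,.10); foot()"
```

```text
t 13.38 pos [ 524.5 -343.6   98.6] rot [ 3.112 -0.007  1.336] F [-1.08 -0.25 -2.83] open 35.4
tool xyz mm [ 1.2 -0.3 -1.4] turn -0.004
foot rail [-20.  -50.2] z 10.2 tilt in rail x,y [-0.0297 -0.007 ]
```

>>> {"api": "servo_tool", "payload": {"targets": "0 0 0.7 0; 0 0 0 0"}}

```text
time: 13.62
tool_pos: [0.5245, -0.3437, 0.0986]
tool_rot: [3.111, -0.007, 1.336]
contact_force: [-0.4, 0.4, -1.2]
opening: 0.0358
```

>>> {"api": "servo_tool", "payload": {"targets": "0 0 0.7 0; 0 0 0 0"}}

```text
time: 13.88
tool_pos: [0.5246, -0.3438, 0.0986]
tool_rot: [3.111, -0.007, 1.336]
contact_force: [-1.9, 0.5, -0.5]
opening: 0.0354
```

```bash
python3 -c "
from h import *
foot()"
```

```text
foot rail [-19.8 -50.4] z 10.1 tilt in rail x,y [-0.0306 -0.0064]
```

>>> {"api": "servo_tool", "payload": {"targets": "0 0 -0.3 0; 0 3 0 0; 0 3 0 0; 0 3 0 0; 0 3 0 0; 0 3 0 0", "squeeze": 12}}

```text
time: 14.62
tool_pos: [0.5392, -0.3472, 0.0984]
tool_rot: [3.114, -0.007, 1.336]
contact_force: [-2.0, 0.2, -0.8]
opening: 0.0357
```

```bash
python3 -c "
from h import *
delta(.5245,-.3424,.10);foot()"
```

```text
t 14.62 pos [ 539.2 -347.2   98.4] rot [ 3.114 -0.007  1.336] F [-1.99  0.18 -0.78] open 35.7
tool xyz mm [  1.3 -15.4  -1.6] turn -0.004
foot rail [ -5.  -50.4] z 10.0 tilt in rail x,y [-0.0279 -0.007 ]
```

Sliding with about 2 N of friction. Continuing.

>>> {"api": "servo_tool", "payload": {"targets": "0.3 3 0 0; 0 3 0 0; 0 3 0 0; 0 3 0 0; 0 2 0 0"}}

```text
time: 15.25
tool_pos: [0.5542, -0.3504, 0.0985]
tool_rot: [3.113, -0.007, 1.336]
contact_force: [-1.4, 1.2, -1.5]
opening: 0.0361
```

>>> {"api": "servo_tool", "payload": {"targets": "0 2 0 0; 0 2 0 0; 0 2 0 0; 0 0 0 0"}}

```text
time: 15.75
tool_pos: [0.5607, -0.3519, 0.0986]
tool_rot: [3.113, -0.007, 1.336]
contact_force: [-1.3, -0.8, -1.9]
opening: 0.0355
```

```bash
python3 -c "
from h import *
delta(.5245,-.3424,.10);foot()
p=cams.read_camera('wrist'); a=drawrail(p); cv2.imwrite('pics/w5.png',cv2.resize(a[400:1500,900:2000],None,fx=.54,fy=.54,interpolation=3))"
```

```text
t 15.75 pos [ 560.7 -351.9   98.6] rot [ 3.113 -0.007  1.336] F [-1.26 -0.81 -1.94] open 35.5
tool xyz mm [  0.8 -37.5  -1.4] turn -0.004
foot rail [ 17.1 -50. ] z 10.1 tilt in rail x,y [-0.0288 -0.0071]
```

View pics/w5.png

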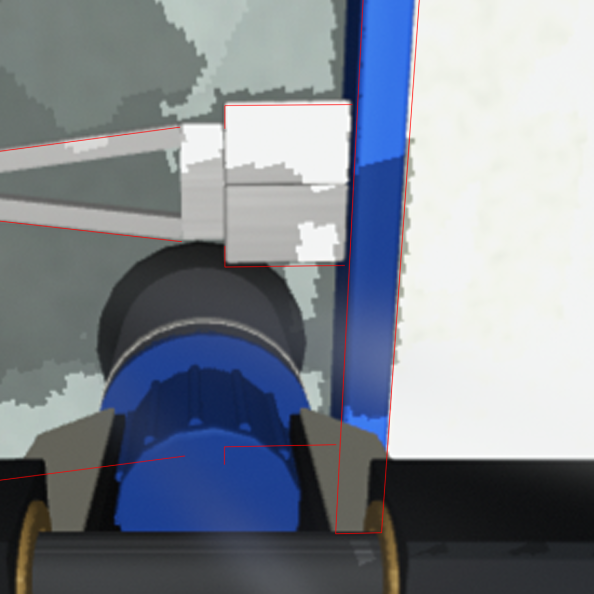

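>>> {"api": "servo_tool", "payload": {"targets": "0 2 0 0; 0 2 0 0; 0 1 0 0"}}

```text
time: 16.18
tool_pos: [0.5658, -0.3531, 0.0986]
tool_rot: [3.113, -0.007, 1.336]
contact_force: [-0.6, 0.6, -2.0]
opening: 0.0357
```

>>> {"api": "servo_tool", "payload": {"targets": "0 1 0 0; 0 1 0 0"}}

```text
time: 16.42
tool_pos: [0.5678, -0.3536, 0.0986]
tool_rot: [3.113, -0.007, 1.336]
contact_force: [-1.0, -0.5, -2.5]
opening: 0.0358
```

>>> {"api": "servo_tool", "payload": {"targets": "0 1 0 0; 0 1 0 0"}}

```text
time: 16.68
tool_pos: [0.5696, -0.3539, 0.0985]
tool_rot: [3.114, -0.008, 1.336]
contact_force: [-2.3, 0.5, -2.3]
opening: 0.0361
```

```bash
python3 -c "
from h import *
delta(.5245,-.3424,.10);foot()"
```

```text
t 16.68 pos [ 569.6 -353.9   98.5] rot [ 3.114 -0.008  1.336] F [-2.33  0.54 -2.28] open 36.1
tool xyz mm [  0.7 -46.5  -1.5] turn -0.004
foot rail [ 26.  -49.9] z 10.0 tilt in rail x,y [-0.0276 -0.0075]
```

>>> {"api": "servo_tool", "payload": {"targets": "0 1 0 0; 0 1 0 0"}}

```text
time: 16.92
tool_pos: [0.5702, -0.3541, 0.0984]
tool_rot: [3.118, -0.008, 1.336]
contact_force: [-4.6, 1.0, 0.9]
opening: 0.0357
```

>>> {"api": "servo_tool", "payload": {"targets": "0 1 0 0; 0 1 0 0"}}

```text
time: 17.18
tool_pos: [0.5706, -0.3542, 0.0985]
tool_rot: [3.122, -0.009, 1.336]
contact_force: [-6.2, 1.0, 0.8]
opening: 0.0357
```

Stalled with force rising to about 6 N, so it is at the stop. Releasing.

>>> {"api": "servo_tool", "payload": {"targets": "0 -0.5 0 0; 0 0 0 0; 0 0 0 0; 0 0 0 0", "hand": 0.65}}

```text
time: 17.68
tool_pos: [0.5728, -0.3553, 0.1004]
tool_rot: [3.114, -0.007, 1.336]
contact_force: [0.8, 0.4, -0.4]
opening: 0.0593
```

```bash
python3 -c "
from h import *
delta(.4648,.298,.175);foot()"
```

```text
t 17.68 pos [ 572.8 -355.3  100.4] rot [ 3.114 -0.007  1.336] F [ 0.8   0.37 -0.35] open 59.3
tool xyz mm [ 610.2 -257.2  -74.6] turn -0.004
foot rail [ 29.5 -50.6] z 12.0 tilt in rail x,y [-0.0278 -0.0064]
```

>>> {"api": "servo_tool", "payload": {"targets": "0 0 -10 0; 0 0 -20 0; 0 0 -25 0; 0 0 -20 0; 0 0 0 0"}}

```text
time: 18.3
tool_pos: [0.5712, -0.3556, 0.1805]
tool_rot: [3.111, -0.005, 1.336]
contact_force: [0.8, 0.3, -0.8]
opening: 0.0598
```

```bash
python3 -c "
from h import *
snap('wrist','w6')
p=cams.read_camera('side');a=drawrail(p); cv2.imwrite('pics/s6.png',a[1200:1800,1360:2000])
delta(.4648,.298,.175)"
```

```text
t 18.4 pos [ 570.4 -354.9  178. ] rot [ 3.115 -0.007  1.336] F [-0.27 -0.38 -0.51] open 59.8
tool xyz mm [ 610.4 -254.7    3. ] turn -0.004
```

View pics/w6.png

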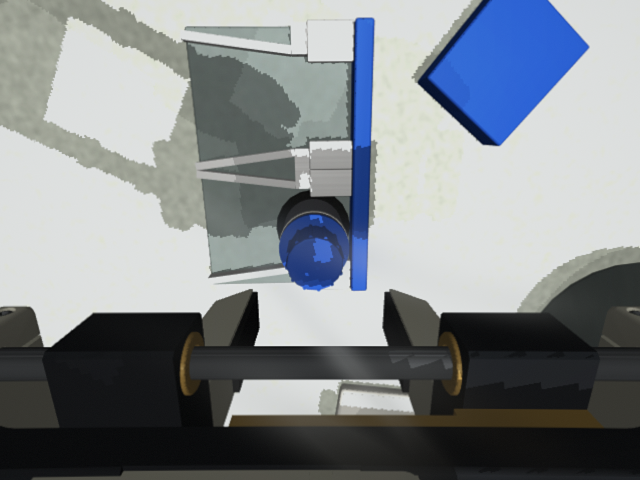

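View pics/s6.png

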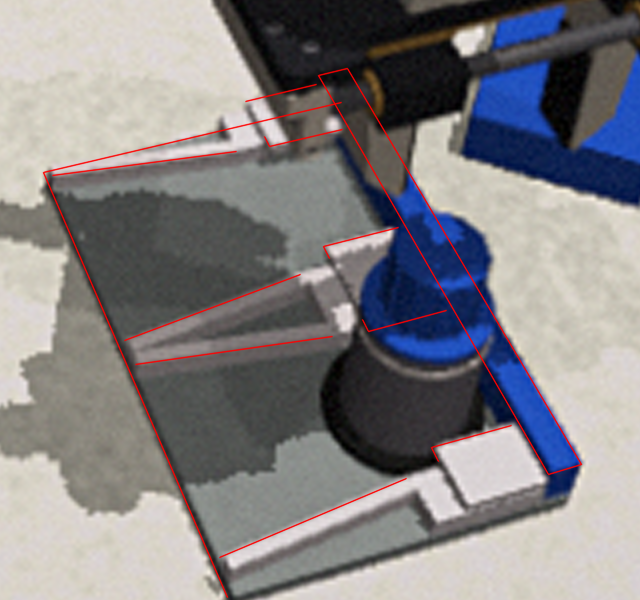

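>>> {"api": "servo_tool", "payload": {"targets": "30 -10 -5 0; 42 -17 -5 0; 42 -17 0 0; 42 -17 0 0; 42 -18 0 0; 42 -18 0 0; 42 -18 0 0; 42 -18 0 0; 42 -18 0 0; 42 -18 0 0; 42 -18 0 0; 42 -18 0 0; 40 -18 0 0; 40 -18 0 0; 20 -10 0 0; 0 0 0 0; 0 0 0 0", "hand": 0.72, "squeeze": 25}}

```text
time: 20.52
tool_pos: [0.452, 0.2991, 0.1705]
tool_rot: [-3.14, -0.003, 1.334]
contact_force: [-0.3, -0.0, 0.1]
opening: 0.0661
```

```bash
python3 -c "
from h import *
delta(.4648,.298,.091)"
```

```text
t 20.52 pos [452.  299.1 170.5] rot [-3.140e+00 -3.000e-03  1.334e+00] F [-0.34 -0.05  0.12] open 66.1
tool xyz mm [ 2.  12.7 79.5] turn -0.006
```

>>> {"api": "servo_tool", "payload": {"targets": "2 12.5 15 0; 0 0 10 0; 0 0 0 0; 0 0 0 0"}}

```text
time: 21.02
tool_pos: [0.4662, 0.2951, 0.1426]
tool_rot: [-3.138, -0.001, 1.33]
contact_force: [0.9, 0.4, 0.5]
opening: 0.0662
```

```bash
python3 -c "
from h import *
delta(.4648,.298,.091)
p=snap('wrist','w7'); print(np.round(proj(p,[[.4648,.298,.104]])))"
```

```text
t 21.02 pos [466.2 295.1 142.6] rot [-3.138e+00 -1.000e-03  1.330e+00] F [0.86 0.42 0.46] open 66.2
tool xyz mm [ 2.4 -2.  51.6] turn -0.01
[[316. 285.]]
```

View pics/w7.png

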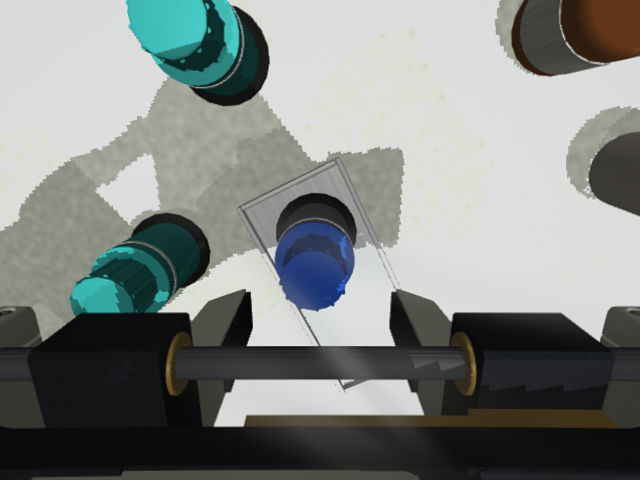

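>>> {"api": "servo_tool", "payload": {"targets": "3 -2.5 12 0; 0 0 14 0; 0 0 12 0; 0 0 7 0; 0 0 3 0; 0 0 0 0"}}

```text
time: 21.82
tool_pos: [0.4637, 0.2992, 0.0911]
tool_rot: [-3.138, -0.001, 1.331]
contact_force: [0.3, 0.5, 0.3]
opening: 0.0663
```

```bash
python3 -c "
from h import *
delta(.4648,.2985,.092)"
```

```text
t 21.82 pos [463.7 299.2  91.1] rot [-3.138e+00 -1.000e-03  1.331e+00] F [0.35 0.52 0.29] open 66.3
tool xyz mm [-0.4  1.3 -0.9] turn -0.009
```

>>> {"api": "servo_tool", "payload": {"targets": "0 1 -1.5 0; 0 0 0 0; 0 0 0 0; 0 0 0 0; 0 0 0 0; 0 0 0 0", "hand": 0.2}}

```text
time: 22.58
tool_pos: [0.4653, 0.2991, 0.0937]
tool_rot: [-3.139, -0.002, 1.331]
contact_force: [-0.3, -0.5, 0.2]
opening: 0.0353
```

>>> {"api": "servo_tool", "payload": {"targets": "0 0 -4 0; 0 0 -8 0; 0 0 -10 0; 0 0 0 0; 0 0 0 0; 0 0 0 0; 0 0 0 0"}}

```text
time: 23.45
tool_pos: [0.4652, 0.299, 0.1173]
tool_rot: [-3.139, -0.002, 1.33]
contact_force: [0.3, -0.3, -1.6]
opening: 0.0352
```

```bash
python3 -c "
from h import *
delta(.642,0,.16)
F=[]
for i in range(8):
  cams.read_camera('wrist'); F.append(telemetry.observe()['contact_force'])
print(np.round(np.mean(F,0),2),np.round(np.std(F,0),2))
snap('side','s8')
cv2.imwrite('pics/sx.png',cams.read_camera('side')['color'][100:300,150:400,::-1].repeat(3,0).repeat(3,1))"
```

```text
t 23.45 pos [465.2 299.  117.3] rot [-3.139e+00 -2.000e-03  1.330e+00] F [ 0.31 -0.3  -1.64] open 35.2
tool xyz mm [-248.3  242.9  -42.7] turn -0.01
[-0.12 -0.11 -1.59] [0.35 0.58 0.52]
```

View pics/sx.png

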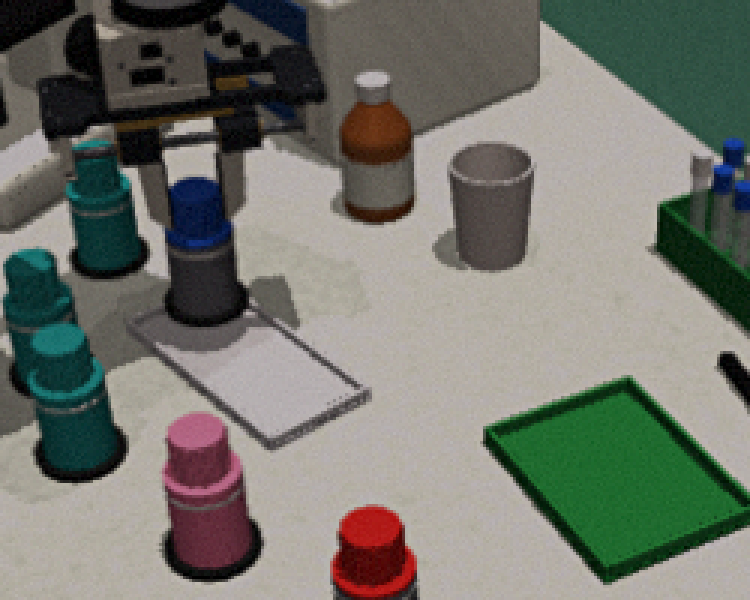

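B weighs about 1.6 N, so it is empty and goes to the returns tray.

>>> {"api": "servo_tool", "payload": {"targets": "0 0 -15 0; -10 10 -20 0; -27 26 -10 0; -27 26 0 0; -27 26 0 0; -27 26 0 0; -27 26 0 0; -27 26 0 0; -27 26 0 0; -25 26 0 0; -15 15 0 0; 0 0 0 0; 0 0 0 0"}}

```text
time: 25.58
tool_pos: [0.6428, 0.0037, 0.1778]
tool_rot: [3.13, -0.007, 1.333]
contact_force: [0.5, 0.8, -1.3]
opening: 0.0354
```

```bash
python3 -c "
from h import *
delta(.642,0,.105)
snap('wrist','w9')"
```

```text
t 25.57 pos [642.8   3.7 177.8] rot [ 3.13  -0.007  1.333] F [ 0.53  0.8  -1.34] open 35.4
tool xyz mm [-3.8  0.1 72.8] turn -0.007
```

View pics/w9.png

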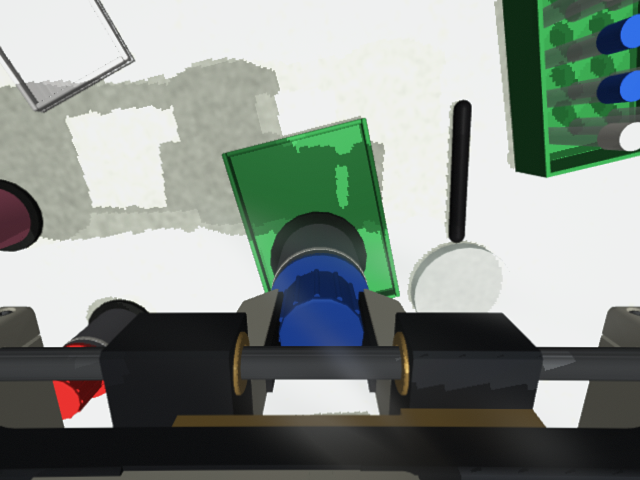

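>>> {"api": "servo_tool", "payload": {"targets": "-3 0 15 0; 0 0 20 0; 0 0 20 0; 0 0 12 0; 0 0 7 0; 0 0 3 0; 0 0 0 0; 0 0 0 0"}}

```text
time: 26.62
tool_pos: [0.6414, 0.0046, 0.097]
tool_rot: [3.131, -0.007, 1.338]
contact_force: [0.7, -0.2, -0.8]
opening: 0.0356
```

>>> {"api": "servo_tool", "payload": {"targets": "0 0 1 0; 0 0 0 0"}}

```text
time: 26.88
tool_pos: [0.6418, 0.0045, 0.0968]
tool_rot: [3.129, -0.007, 1.338]
contact_force: [-0.6, -0.8, -1.4]
opening: 0.0353
```

>>> {"api": "servo_tool", "payload": {"targets": "0 0 1 0; 0 0 1 0; 0 0 0 0"}}

```text
time: 27.25
tool_pos: [0.6419, 0.0045, 0.0949]
tool_rot: [3.129, -0.008, 1.338]
contact_force: [-0.2, 0.4, -1.5]
opening: 0.036
```

>>> {"api": "servo_tool", "payload": {"targets": "0 0 1 0; 0 0 0 0"}}

```text
time: 27.5
tool_pos: [0.6419, 0.0045, 0.0937]
tool_rot: [3.129, -0.007, 1.338]
contact_force: [-0.0, -0.6, -1.2]
opening: 0.0356
```

>>> {"api": "servo_tool", "payload": {"targets": "0 0 1 0; 0 0 0 0"}}

```text
time: 27.75
tool_pos: [0.6421, 0.0047, 0.0933]
tool_rot: [3.128, -0.008, 1.338]
contact_force: [1.1, -0.2, -1.4]
opening: 0.0359
```

>>> {"api": "servo_tool", "payload": {"targets": "0 0 1 0; 0 0 0 0"}}

```text
time: 28.0
tool_pos: [0.6423, 0.0048, 0.0932]
tool_rot: [3.127, -0.008, 1.338]
contact_force: [1.1, -0.0, -0.4]
opening: 0.0351
```

>>> {"api": "servo_tool", "payload": {"targets": "0 0 0.5 0; 0 0 0 0"}}

```text
time: 28.25
tool_pos: [0.6423, 0.005, 0.0932]
tool_rot: [3.127, -0.008, 1.338]
contact_force: [-1.3, -0.0, 1.3]
opening: 0.0352
```

Touched down at 93.2, where 93.7 was expected. Release and rise.

>>> {"api": "servo_tool", "payload": {"targets": "0 0 0 0; 0 0 0 0; 0 0 0 0; 0 0 0 0; 0 0 -10 0; 0 0 -25 0; 0 0 -30 0; 0 0 -25 0; 0 0 0 0", "hand": 0.65}}

```text
time: 29.38
tool_pos: [0.6414, 0.0041, 0.1875]
tool_rot: [3.125, -0.008, 1.338]
contact_force: [0.2, -0.6, 0.1]
opening: 0.0599
```

```bash
python3 -c "
from h import *
delta(.5,.1,.25)
snap('scene','c10'); snap('side','s10')"
```

```text
t 29.38 pos [641.4   4.1 187.5] rot [ 3.125 -0.008  1.338] F [ 0.23 -0.64  0.05] open 59.9
tool xyz mm [  60.6 -159.7  -62.5] turn -0.002
```

View pics/s10.png

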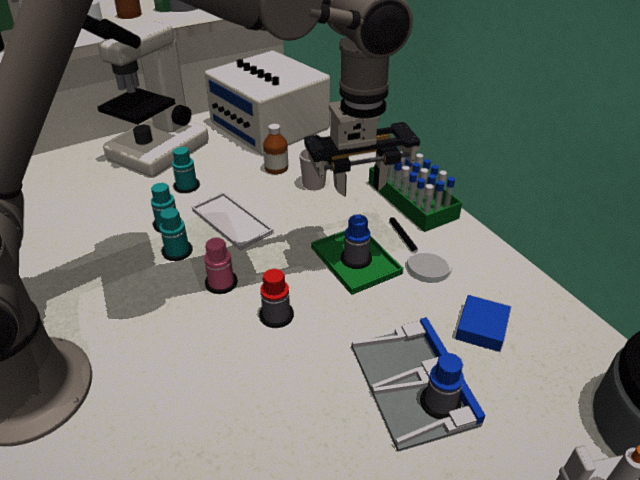

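View pics/c10.png

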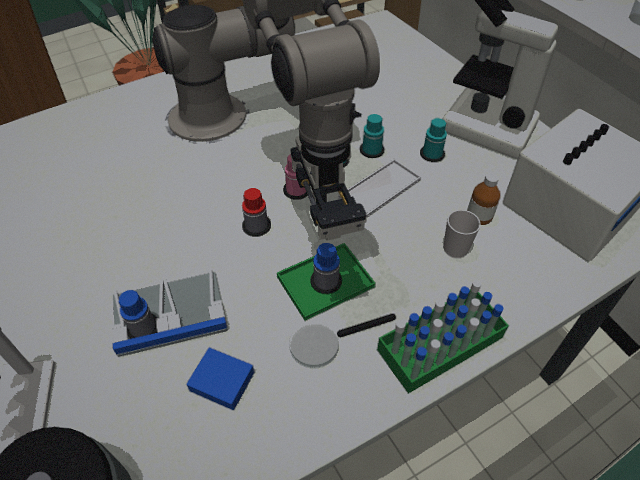

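B stands upright in the green tray at side (357,240), and A is in the right bay at side (446,383). Next I'll measure both, A's gap to the stop in particular.

```bash
python3 - <<'E'
from h import *
sc=cams.read_camera("scene"); sd=cams.read_camera("side")
for nm,b1,b2,zb,x0 in (("A",(115,285,36,33),(428,350,40,45),.010,(570,-354)),("B",(312,240,32,34),(342,212,32,33),.004,(642,5))):
    m1=huemask(sc,105,130,b1,60);m2=huemask(sd,105,130,b2,60)
    for pm in ([(sc,m1),(sd,m2)],[(sc,m1)],[(sd,m2)]):
        r=np.r_[fitcan(pm,zb,x0,68)]; print(nm,np.round(r,1), w2rail(r[0]/1e3,r[1]/1e3))
d=drawrail(sd)[1360:1840,1560:1960]; s=drawrail(sc)[1120:1440,420:820]
cv2.imwrite("pics/fin.png",np.hstack([d,np.pad(s,((0,160),(0,0),(0,0)))]))
E
```

```text
A [ 570.3 -354.4  259.7] [ 24.4 -50.8]
A [ 570.6 -353.9   75.8] [ 24.6 -50.3]
A [ 570.5 -354.6  180.9] [ 24.6 -51. ]
B [642.8   3.3  92.2] [ 13.  313.9]
B [642.9   3.4  46.6] [ 13.1 314.1]
B [642.4   2.9  44.3] [ 12.8 313.4]
```

View pics/fin.png

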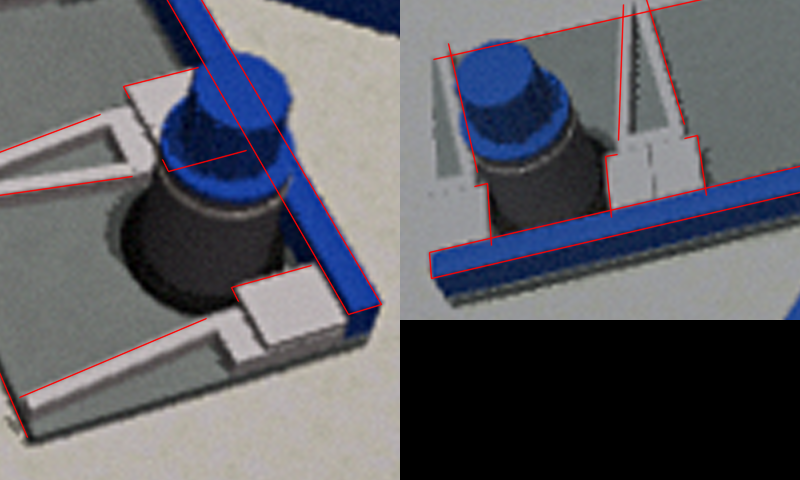

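```bash
python3 -c "
from h import *
print(robot.hand_in())"
```

```text
the job is handed in; nothing more can be done
None
```

I sorted both canisters and handed the job in at about 30 s of the 64 s allowed; the hand-in gives no verdict.

- **Canister A (full):** it weighed about 3.6 N on lifting. I set it down in the mouth of the right bay and slid it in until it stalled on the blue stop at about 6 N. After release, a fit from both cameras put it at rail x = 24.4 mm, y = −51 mm, where fully home is 24 and −50.
- **Canister B (empty):** it weighed about 1.6 N with ±0.5 N of noise, slightly over the stated 1.1–1.5 N but far below a full one. I set it down gently in the green tray, within about 5 mm of its centre; both cameras show it upright there.

**Bystanders and gripper:** by eye, the red-capped canister and the other bystanders look unmoved in the final scene and side pictures; I did not measure them. The gripper was open and well clear of everything.

**Small disagreements:**
- The tool drifted to about 0.03 rad of tilt on the way to the rail. It stayed tilted while A was slid in, until release.
- While gripped, A read up to 2 mm past the home position. The fit after release did not show this.
- The rail outline drawn on the side picture was 1–2 pixels off, while it matched well in the scene and wrist views.

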